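# Turn the plate warmer up four clicks and start it

## Robot

A 6-joint arm with a two-finger parallel gripper is mounted at the origin on the work surface; the furniture and walls round the work are solid. World frame = base frame: x ahead of the robot, y to its left, z up, the work surface at z = 0. Lengths are in m, angles in rad, forces in N, time in s.
With the tool pointing down it reaches from about 0.275 to 0.75 m from the base axis. Payload 10.2 kg.
Tool frame: the origin (TCP) lies midway between the tips of the shut fingers; the grasp point (between the pads) lies 19 mm behind it; z points along the fingers, y is the line along which they close (so a half turn about z gives the same grasp; the last joint's range is limited). The gripper opens to 85 mm and grips with 20 to 120 N. Pads are 22 mm wide; open, the fingers measure 114 mm over their backs; the gripper's body (76 mm by 85 mm) begins 54 mm behind the grasp point. The pads swing forward as they close: fully open they stand 13 mm farther back than shut.
Start: joints at [-1.408, 0.313, 1.498, -0, 1.331, -0.223], TCP at [0.198, -0.486, 0.231] pointing down, gripper open.
Joint ranges: [-2.94, 2.94], [-0.97, 2.17], [0.19, 2.56], [-1.23, 4.37], [0.02, 3.11], [-2.88, 2.88]. Speed limits (rad/s): [2.39, 2.39, 3.01, 3.14, 3.14, 3.14].

## Interface

Orientations are given as [roll, pitch, yaw] about the fixed x, y, z axes, in that order (R = Rz(yaw) Ry(pitch) Rx(roll)).
In Python, from station import bot gives the robot as it stands.
- The arm moves only by the tool send_rows, never from a script. Its argument "increments" is a list of rows, each a list of 5 numbers: the finger opening in mm, from 0 to 85.4, then the shift along the tool's x, y, z normalised to -1 to 1, where 1 is 150 mm, then the turn about the tool's z normalised to -1 to 1, where 1 is 60 degrees. A call has exactly 8 rows; each row is the pose to reach, as a shift and turn from the pose commanded when the call began, along the tool's axes at that moment; what a row does not reach only later rows make up. A row lasts 1/8 s, in which the tool goes at most 62.5 mm and 10.7 degrees, less where a joint would pass 70% of its speed; a pose out of reach is approached as far as the arm can. A call with a number of a shift or a turn outside -1 to 1 is refused whole. A call with a gripper value outside its range is refused whole. The fingers move at their own pace and stop on an object; the grip force is fixed at half the most. Time passes only in rows, so rows that repeat a pose let the fingers close, or fill a call up. It gives the time, the measured TCP pose, the force, the opening and the grip force at its end, in the units of the state.
- bot.observe(): the state, without advancing time (a new reading comes with each control period).
- bot.get_image(name): name is "side" or "top" or "wrist"; returns a dict with "image" (384x512x3 uint8, red, green, blue), "depth" (384x512 float32, m along the optical axis (not along the pixel's ray), 0 where there is no reading), "K" (3x3 intrinsics, pixels), "world_from_camera" (4x4, takes a point from camera to world coordinates). Camera axes: x right, y up, looking along -z (the intrinsics and any distortion apply to the point x, -y, -z); pixel columns grow to the right and rows downward; lengths in m; the calibration is good to about 2 mm. A picture is of the moment at which its call begins.
- bot.close_job(): hands the job in; it is judged then, once.
Trained networks look in the newest picture that a camera, given by its name, has taken for a name from the list of things; names that differ only in an ending like _2 or _b are one class to them, and where a whole thing is asked for, a point or a joint stands for the part that bears it (a point fixed in the world has none). Each returns a list of dicts, best first, with "p" (0 to 1); they miss things now and then, are a little off and sometimes report something else, mostly with a low value. They report only what shows in the picture. A call takes as long as a camera call.
- bot.look_for(camera, name): "position" ([column, row] in pixels, amid what is visible of it).
The state is a dict: "t": time; "qpos": joint angles; "qd": joint speeds; "tau": joint torques, N m; "ee_pos": TCP position; "ee_rot": TCP orientation; "force": force on the tool from outside, world axes, zero at the start; "moment": the same for the moment, N m; "gripper_width": opening from 0.0 (shut) to 1.0 (fully open); "grasp_force": force on a finger pad.
Only numpy, scipy, OpenCV 4.12 (cv2) and the standard library are available. Lean on these libraries where they do the work, as an engineer would, in place of code of your own. Each camera call takes 0.05 s, during which the arm holds its last target. There are 200 camera calls.

## Task

The plate warmer is set too low: with a fingertip, push the raised tab of its big click-stop dial round clockwise, exactly four clicks up from where it stands now and never past that, without pinching the tab. Then press the round start button in front of the dial fully down and let it come back up. Do not press the button before the dial is set, and leave the tin, the loupe and everything else on the table where they are.

Things in the scene. Friction and masses are not known exactly. Their poses are not given: they have to be found in the camera images.
- warmer: electric plate warmer, a fixed low grey box, 190 (x) x 290 (y) mm, on four rubber feet; origin at the middle of its underside on the table, x to its back, y to its left, z up. A bright steel warming plate (182 x 160 mm, top at 59 mm) covers its left part; the bare deck at its right (top at 50 mm) carries the dial, with the start button in front of it
- dial (a joint): angle of the dial in rad, growing clockwise seen from above (hotter). Click stops every 24 degrees (0.419 rad) from 0 to 3.35; it starts in one of the first four (0 to 1.26). At 0 the tab points 150 degrees anticlockwise from the warmer's x axis. Leaving a stop takes about 5 N at the middle of the tab; past half-way (12 to 16 degrees) the dial snaps on by itself into the next stop and stays there
- dial_axis (a point): centre of the dial's upper face, on its vertical axis, 62 mm above the table. The dial is a grey knurled disc, 92 mm in diameter, upper face 12 mm above the deck, with a flat 20 mm steel cap (3 mm high) in the middle. This frame turns with the dial: its x axis points along the raised tab. White scale marks on the deck round the dial stand one click apart
- tab_tip (a point): outer end of the top of the raised tab, 45 mm from the dial's axis and 86.5 mm above the table. The tab is an upright black radial fin on the dial's face, 14 mm thick, reaching from 13 to 45 mm from the axis and rising 24.5 mm above the face, with a white line along its top. The broad face on its anticlockwise side (7 mm behind its middle plane) is pushed to turn the dial clockwise; pushing on both broad faces at once is pinching
- start_button (a joint): travel of the start button in m: 0 up, 0.006 fully down; springs back by itself; fully down takes about 5 N
- start_button_top (a point): centre of the top of the black start button (26 mm in diameter, in a round steel collar), on the deck 108 mm in front of the dial's axis; it is pressed straight down
- ink_tin: loose closed round ink tin, 99 mm in diameter, 44 mm high, standing on the warming plate; origin at the middle of its underside; leave alone
- loupe: loose black eye loupe, 43 mm in diameter, 41 mm high, standing on the warming plate; leave alone
- graver: loose graver with a wooden mushroom handle, 107 mm long, lying at the right edge of the table; leave alone
- rosin_jar: loose amber jar with a black lid, 58 mm in diameter, 76 mm high, standing at the right edge of the table; leave alone

How it is judged:
By the outcome, as a careful person would: the job done as asked, in the order asked, and still so for the second after the job is handed in, with the robot touching nothing.
It also fails if it takes over 48 s, if anything falls off the work surface, if the arm or the gripper's body presses on something with over 40 N, if the wrist force passes 120 N, or if a joint passes its speed limit or range.

## Working session

There is one attempt and no reset: what is moved stays moved. The work goes in short steps, Python scripts to look and compute and a tool call to move; the robot and the scene stay as the last step left them, time stands still between calls to the robot, and variables do not carry over. Pictures are saved under pics/ and viewed, at most 10 in all, crops included, and the job is handed in when it is done.

Besides the shell and the picture viewer there is one more tool, called after "Request:" as a command line: name --pt "numbers of a row" for each row, then --argument value for the rest. send_rows: Moves the arm, as the interface text tells. Scaled input: -1 to 1 covers 150 mm each way for a shift and 60 degrees each way for a turn. Its arguments: {"type":"object","properties":{"increments":{"type":"array","items":{"type":"array","items":{"type":"number"}}}},"required":["increments"]}

```bash
mkdir -p pics; ls; cat > h.py <<'E'
import numpy as np, cv2
from station import bot
def shot(c,fn=None):
    d=bot.get_image(c)
    if fn: cv2.imwrite(fn,d["image"][:,:,::-1])
    return d
def ray(d,px):
    K=d["K"];T=d["world_from_camera"]
    v=np.array([(px[0]-K[0,2])/K[0,0],-(px[1]-K[1,2])/K[1,1],-1])
    return T[:3,3],T[:3,:3]@v
def at_z(d,px,z):
    o,v=ray(d,px);return o+v*(z-o[2])/v[2]
def at_depth(d,px):
    o,v=ray(d,px);return o+v*d["depth"][int(px[1]),int(px[0])]
def proj(d,p):
    T=d["world_from_camera"];q=T[:3,:3].T@(np.array(p)-T[:3,3]);K=d["K"]
    return np.array([K[0,0]*q[0]/-q[2]+K[0,2],K[1,1]*-q[1]/-q[2]+K[1,2]])
E
python3 - <<'E'
from h import *
np.set_printoptions(precision=4,suppress=True)
Z={"dial_axis":.062,"tab_tip":.0865,"start_button_top":.06,"warmer":.05}
s=bot.observe();print(s["ee_pos"],s["ee_rot"],s["t"])
ims=[]
for c in["top","side","wrist"]:
    d=shot(c,f"pics/{c}0.png");ims.append(d["image"])
    print(c,d["world_from_camera"][:3,3])
    for n in Z:
        for r in bot.look_for(c,n)[:2]:
            print(n,r["p"],r["position"],at_depth(d,r["position"]),at_z(d,r["position"],Z[n]))
E
```

```text
pics
[ 0.1975 -0.4861  0.2307] [-3.1403 -0.0003  0.3858] 0.0
top [ 0.4513 -0.0393  1.1775]
tab_tip 0.86 [245.5, 153.2] [0.638  0.0273 0.0655] [0.6344 0.0261 0.0865]
start_button_top 0.65 [256.0, 194.0] [0.5334 0.0025 0.072 ] [0.5342 0.003  0.06  ]
warmer 0.8 [230.6, 183.6] [0.5627 0.0675 0.0542] [0.5631 0.0679 0.05  ]
side [ 0.5157 -0.7273  0.5726]
dial_axis 0.58 [301.8, 190.4] [0.6331 0.0102 0.0621] [0.6331 0.0103 0.062 ]
tab_tip 0.6 [300.1, 188.9] [0.6293 0.0138 0.0642] [ 0.6243 -0.0188  0.0865]
start_button_top 0.63 [260.3, 195.1] [ 0.5323 -0.0146  0.0693] [ 0.5326 -0.0014  0.06  ]
warmer 0.98 [280.3, 193.3] [0.5821 0.0195 0.0488] [0.582  0.0179 0.05  ]
wrist [ 0.2687 -0.4587  0.3733]
```

View pics/top0.png

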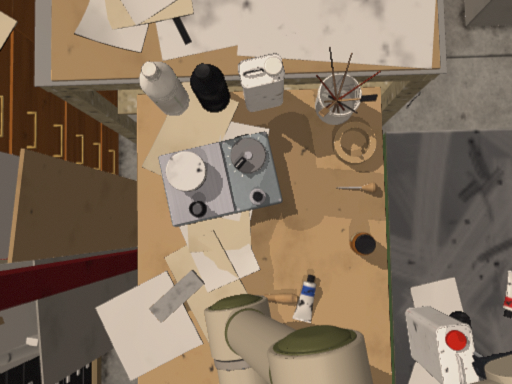

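View pics/side0.png

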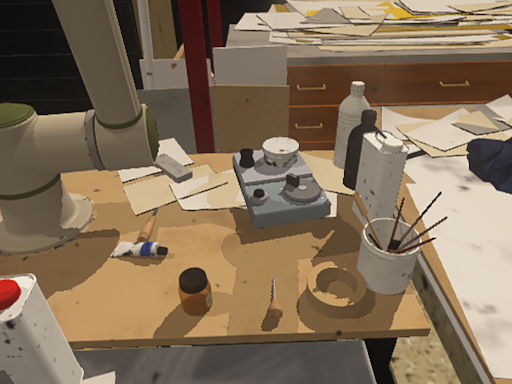

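The top view shows the warmer around (222,178), with the dial at (248,155), the tab pointing toward the lower left, and the button at (258,196). The side view shows the dial at (302,188) and the button at (259,196).

```bash
python3 - <<'E'
from h import *
np.set_printoptions(precision=4,suppress=True)
a=cv2.imread("pics/top0.png")[125:235,150:290]
b=cv2.imread("pics/side0.png")[145:225,230:335]
m=np.vstack([cv2.resize(a,(480,377),interpolation=2),cv2.resize(b,(480,220)[0:1]+(220,),interpolation=2)])
cv2.imwrite("pics/crop1.png",m[:597])
d=bot.get_image("top")
# fit the warmer outline from depth
h,w=d["depth"].shape
ys,xs=np.mgrid[125:235,150:290]
P=np.array([at_depth(d,(x,y)) for x,y in zip(xs.ravel(),ys.ravel())])
k=(P[:,2]>.04)&(P[:,2]<.2)&(np.abs(P[:,0]-.575)<.16)&(P[:,0]<.72)
mask=np.zeros((h,w),np.uint8); mask[ys.ravel()[k],xs.ravel()[k]]=1
n,l,st,c=cv2.connectedComponentsWithStats(mask); i=1+st[1:,4].argmax()
q=np.array([P[j,:2] for j in np.where(l[ys.ravel(),xs.ravel()]==i)[0]],np.float32)
r=cv2.minAreaRect(q);print(r,cv2.boxPoints(r))
k2=(P[:,2]>.07)&(np.abs(P[:,0]-.64)<.06)&(np.abs(P[:,1]-.01)<.055)
print(P[k2])
E
```

```text
((0.5784109234809875, 0.09707237035036087), (0.1945103257894516, 0.29116299748420715), 12.088149070739746) [[ 0.4528  0.2191]
 [ 0.5138 -0.0656]
 [ 0.704  -0.0249]
 [ 0.643   0.2598]]
[[ 0.6297  0.0183  0.0709]
 [ 0.625   0.0373  0.0881]
 [ 0.6247  0.0348  0.0891]
 [ 0.6254  0.0326  0.0847]
 [ 0.6226  0.0399  0.0878]
 [ 0.6226  0.0374  0.087 ]
 [ 0.6223  0.0348  0.0886]
 [ 0.6223  0.0324  0.0885]
 [ 0.6226  0.0301  0.0859]
 [ 0.6203  0.0425  0.0866]
 [ 0.6199  0.0398  0.0888]
 [ 0.6198  0.0373  0.0892]
 [ 0.6201  0.035   0.0866]
 [ 0.62    0.0325  0.0872]
 [ 0.6204  0.0302  0.0843]
 [ 0.6197  0.0275  0.088 ]
 [ 0.6182  0.0452  0.0844]
 [ 0.6172  0.0422  0.0905]
 [ 0.6173  0.0398  0.0897]
 [ 0.6173  0.0374  0.089 ]
 [ 0.6174  0.0349  0.0884]
 [ 0.6176  0.0326  0.0862]
 [ 0.6177  0.0302  0.0857]
 [ 0.6176  0.0277  0.0854]
 [ 0.6192 -0.0016  0.0702]
 [ 0.6149  0.0448  0.0899]
 [ 0.615   0.0424  0.0887]
 [ 0.6153  0.0401  0.0863]
 [ 0.6155  0.0377  0.0849]
 [ 0.6146  0.0349  0.0905]
 [ 0.6143  0.0323  0.0918]
 [ 0.6151  0.0302  0.0862]
 [ 0.616   0.0281  0.0798]
 [ 0.6128  0.0475  0.0878
[... 679 characters left out ...]
 0.6057  0.0552  0.0865]
 [ 0.6051  0.0524  0.0899]
 [ 0.6052  0.05    0.089 ]
 [ 0.6053  0.0476  0.0875]
 [ 0.605   0.045   0.0896]
 [ 0.6052  0.0427  0.0875]
 [ 0.6054  0.0403  0.0859]
 [ 0.6054  0.0379  0.085 ]
 [ 0.6067  0.0361  0.0753]
 [ 0.6034  0.0554  0.085 ]
 [ 0.6025  0.0524  0.0908]
 [ 0.6027  0.05    0.0891]
 [ 0.6027  0.0476  0.0888]
 [ 0.6029  0.0453  0.0863]
 [ 0.6029  0.0428  0.0861]
 [ 0.6029  0.0404  0.0856]
 [ 0.604   0.0385  0.0771]
 [ 0.6017  0.0534  0.0787]
 [ 0.6004  0.0502  0.0878]
 [ 0.6005  0.0478  0.0862]
 [ 0.6002  0.0452  0.0885]
 [ 0.6004  0.0429  0.0863]
 [ 0.5976  0.0476  0.0892]
 [ 0.598   0.0454  0.086 ]
 [ 0.5989  0.0435  0.079 ]
 [ 0.5969  0.0463  0.0752]]
```

View pics/crop1.png

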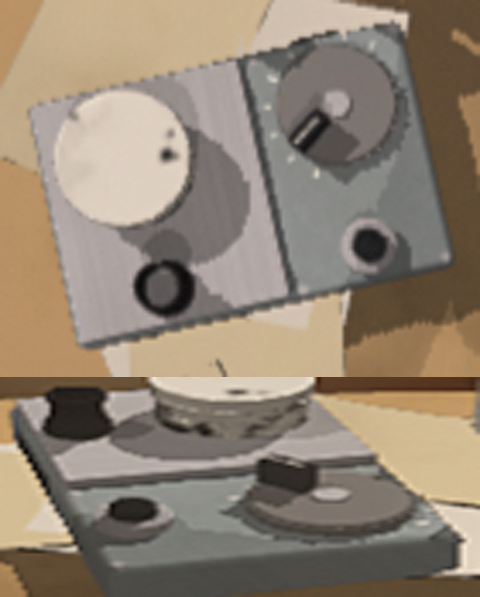

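Request:
send_rows --pt "0 0.15 -0.08 -0.01 0" --pt "0 0.3 -0.15 -0.02 0" --pt "0 0.45 -0.23 -0.03 0" --pt "0 0.6 -0.3 -0.04 0" --pt "0 0.75 -0.38 -0.05 0" --pt "0 0.9 -0.45 -0.05 0" --pt "0 1 -0.5 -0.05 0" --pt "0 1 -0.5 -0.05 0"

```text
t: 1.8
ee_pos: [0.3087, -0.3601, 0.2389]
ee_rot: [3.141, 0.0, 0.387]
force: [-0.3, -0.3, 0.7]
gripper_width: -0.001
grasp_force: 0.0
```

Request:
send_rows --pt "0 0.15 -0.08 -0.01 0" --pt "0 0.3 -0.15 -0.02 0" --pt "0 0.45 -0.23 -0.03 0" --pt "0 0.6 -0.3 -0.04 0" --pt "0 0.75 -0.38 -0.05 0" --pt "0 0.9 -0.45 -0.05 0" --pt "0 1 -0.5 -0.05 0" --pt "0 1 -0.5 -0.05 0"

```text
t: 2.8
ee_pos: [0.4192, -0.2345, 0.2462]
ee_rot: [-3.141, 0.0, 0.387]
force: [-0.3, 0.4, -0.1]
gripper_width: -0.001
grasp_force: 0.0
```

Request:
send_rows --pt "0 0.15 -0.08 0 -0.14" --pt "0 0.3 -0.15 0 -0.28" --pt "0 0.45 -0.23 0 -0.42" --pt "0 0.6 -0.3 0 -0.56" --pt "0 0.75 -0.38 0 -0.7" --pt "0 0.9 -0.45 0 -0.84" --pt "0 1 -0.5 0 -1" --pt "0 1 -0.5 0 -1"

```text
t: 3.8
ee_pos: [0.5298, -0.109, 0.246]
ee_rot: [-3.141, 0.0, 1.432]
force: [-0.1, -0.3, -0.0]
gripper_width: 0.001
grasp_force: 0.0
```

Request:
send_rows --pt "0 0.1 0.06 0 -0.14" --pt "0 0.2 0.12 0 -0.28" --pt "0 0.3 0.18 0 -0.42" --pt "0 0.4 0.24 0 -0.56" --pt "0 0.5 0.3 0 -0.7" --pt "0 0.6 0.38 0 -0.84" --pt "0 0.6 0.38 0 -0.93" --pt "0 0.6 0.38 0 -0.93"

```text
t: 4.8
ee_pos: [0.5983, -0.0285, 0.2462]
ee_rot: [-3.141, -0.0, 2.402]
force: [-0.1, -0.7, -0.7]
gripper_width: 0.001
grasp_force: 0.0
```

```bash
python3 - <<'E'
from h import *
np.set_printoptions(precision=4,suppress=True)
Z={"dial_axis":.065,"tab_tip":.0865,"start_button_top":.06}
s=bot.observe();print(s["ee_pos"],s["ee_rot"],s["t"],s["qpos"])
d=shot("wrist","pics/wrist1.png");print(d["world_from_camera"])
for n in Z:
    for r in bot.look_for("wrist",n)[:2]:
        print(n,r["p"],r["position"],at_depth(d,r["position"]),at_z(d,r["position"],Z[n]))
E
```

```text
[ 0.5983 -0.0285  0.2462] [-3.1412 -0.0001  2.4021] 4.8 [-0.2429  0.4701  1.2329 -0.0003  1.4388 -1.0742]
[[ 0.6743 -0.7065 -0.215   0.545 ]
 [ 0.7385  0.6449  0.1969  0.0215]
 [-0.0005 -0.2916  0.9566  0.3883]
 [ 0.      0.      0.      1.    ]]
dial_axis 0.87 [304.8, 160.7] [0.6295 0.0214 0.0648] [0.6295 0.0214 0.065 ]
dial_axis 0.45 [235.8, 109.7] [0.5294 0.0009 0.072 ] [0.529  0.0004 0.065 ]
tab_tip 0.92 [302.8, 158.8] [0.6267 0.0211 0.0624] [0.6206 0.0211 0.0865]
start_button_top 0.95 [233.2, 109.4] [ 0.5271 -0.0011  0.0718] [ 0.5265 -0.0019  0.06  ]
```

View pics/wrist1.png

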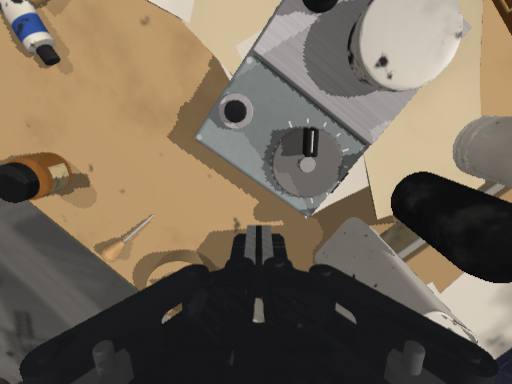

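The wrist view shows the dial cap near (307,164), the tab running up from it with its tip near (312,128), and the button at (235,110). The closed fingers are at (259,235).

```bash
python3 - <<'E'
from h import *
np.set_printoptions(precision=4,suppress=True)
d=shot("wrist")
im=d["image"]
c=cv2.resize(im[90:215,210:380],None,fx=4,fy=4,interpolation=2)
cv2.imwrite("pics/crop2.png",c[:,:,::-1])
ys,xs=np.mgrid[85:215,205:370];xs=xs.ravel();ys=ys.ravel()
P=np.array([at_depth(d,(x+.0,y+.0)) for x,y in zip(xs,ys)])
t=P[(P[:,2]>.081)&(P[:,2]<.095)&(np.hypot(P[:,0]-.63,P[:,1]-.022)<.06)]
m=t.mean(0);w,v=np.linalg.eigh(np.cov(t[:,:2].T));u=v[:,1];
e=(t[:,:2]-m[:2])@u;print("tab",m,len(t),"dir deg",np.degrees(np.arctan2(u[1],u[0]))%180,e.min(),e.max())
f=(P[:,2]>.057)&(P[:,2]<.067)&(np.hypot(P[:,0]-.63,P[:,1]-.022)<.054)
(cx,cy),r=cv2.minEnclosingCircle(P[f][:,:2].astype(np.float32));print("disc",cx,cy,r,f.sum())
for i in range(3):
    a=np.radians(138.1);print
b=P[(P[:,2]>.066)&(np.hypot(P[:,0]-.527,P[:,1])<.025)];print("button",b.mean(0),b[:,2].max(),len(b))
for k,(col) in enumerate([(307,164),(311,142)]): print(col,at_z(d,col,.065),at_z(d,col,.0865))
E
```

```text
tab [0.6129 0.0404 0.0854] 353 dir deg 137.25329540507084 -0.015710882091947806 0.01497052791473528
disc 0.6351208686828613 0.020945273339748383 0.046476200222969055 3578
button [ 0.5294 -0.0006  0.0711] 0.07353204676533348 398
(307, 164) [0.6346 0.0215 0.065 ] [0.6287 0.0215 0.0865]
(311, 142) [0.617  0.0421 0.065 ] [0.6122 0.0407 0.0865]
```

View pics/crop2.png

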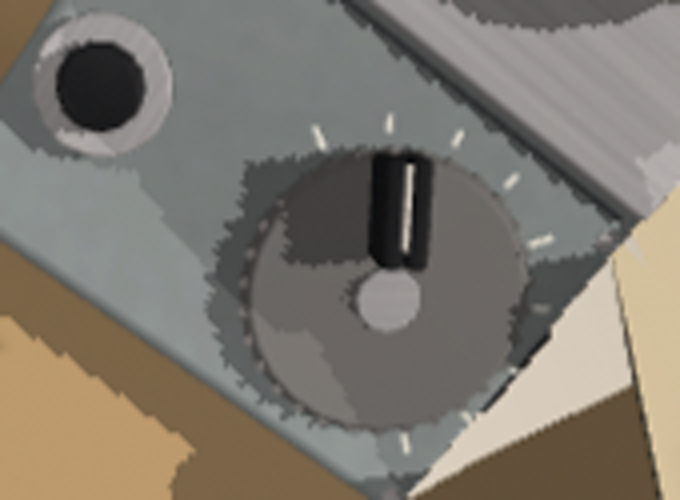

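Request:
send_rows --pt "0 0.08 0.07 0.1 0" --pt "0 0.16 0.14 0.25 0" --pt "0 0.24 0.21 0.4 0" --pt "0 0.24 0.21 0.55 0" --pt "0 0.24 0.21 0.7 0" --pt "0 0.24 0.21 0.85 0" --pt "0 0.24 0.21 1 0" --pt "0 0.24 0.21 1 0"

```text
t: 6.05
ee_pos: [0.5916, 0.0212, 0.0942]
ee_rot: [-3.139, -0.004, 2.407]
force: [-0.6, 0.2, -0.3]
gripper_width: -0.003
grasp_force: 0.0
```

Request:
send_rows --pt "0 0 0 0.04 0" --pt "0 0 0 0.08 0" --pt "0 0 0 0.12 0" --pt "0 0 0 0.16 0" --pt "0 0 0 0.16 0" --pt "0 0 0 0.16 0" --pt "0 0 0 0.16 0" --pt "0 0 0 0.16 0"

```text
t: 7.05
ee_pos: [0.5931, 0.0202, 0.0725]
ee_rot: [3.141, 0.0, 2.407]
force: [0.1, -0.1, -0.7]
gripper_width: 0.0
grasp_force: 0.0
```

Request:
send_rows --pt "0 0 0.03 0 0" --pt "0 0 0.05 0 0" --pt "0 0.01 0.064 0 0.067" --pt "0 0.018 0.079 0 0.133" --pt "0 0.026 0.095 0 0.2" --pt "0 0.033 0.111 0 0.267" --pt "0 0.036 0.119 0 0.3" --pt "0 0.036 0.119 0 0.3"

```text
t: 8.05
ee_pos: [0.6011, 0.0372, 0.0723]
ee_rot: [3.142, -0.0, 2.094]
force: [0.0, -0.4, -1.0]
gripper_width: -0.001
grasp_force: 0.0
```

```bash
cat > tab.py <<'E'
from h import *
np.set_printoptions(precision=4,suppress=True)
A=np.array([.635,.021])
def rep():
    s=bot.observe();print(s["t"],s["ee_pos"],"yaw",np.degrees(s["ee_rot"][2]),s["force"])
    yaw=s["ee_rot"][2];x=np.array([np.cos(yaw),np.sin(yaw)]);y=np.array([x[1],-x[0]])
    q=s["ee_pos"][:2]-A;print("rel axis in tool x,y mm",q@x*1e3,q@y*1e3)
    for c in["wrist","top"]:
        d=shot(c,f"pics/{c}_{s['t']:.1f}.png")
        jj,ii=np.indices(d["depth"].shape);K=d["K"];z=d["depth"]
        C=np.stack([(ii-K[0,2])/K[0,0]*z,-(jj-K[1,2])/K[1,1]*z,-z],-1)
        P=C@d["world_from_camera"][:3,:3].T+d["world_from_camera"][:3,3]
        r=np.hypot(P[...,0]-A[0],P[...,1]-A[1])
        k=(P[...,2]>.081)&(P[...,2]<.092)&(r<.048)&(r>.01)
        t=P[k]
        if len(t)>5:
            m=t.mean(0);w,v=np.linalg.eigh(np.cov(t[:,:2].T));u=v[:,1]
            print(c,len(t),m,"pos deg",np.degrees(np.arctan2(m[1]-A[1],m[0]-A[0])),"axis deg",np.degrees(np.arctan2(u[1],u[0]))%180,"len",4*w[1]**.5)
if __name__=="__main__": rep()
E
python3 tab.py
```

```text
8.05 [0.6011 0.0372 0.0723] yaw 119.95043655560556 [ 0.0167 -0.4482 -0.9778]
rel axis in tool x,y mm 31.016571150711332 -21.305240432940604
wrist 1522 [0.6159 0.0501 0.0857] pos deg 123.2811156377375 axis deg 10.724214472509885 len 0.04362945960062847
```

View pics/wrist_8.1.png

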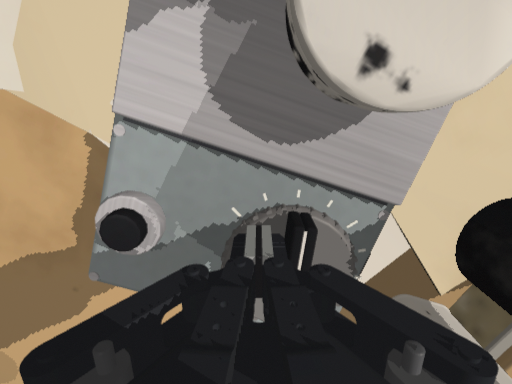

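Tab now at the third mark (298,193), one click up, with the finger just behind it. I'll repeat the same 24° step.

Request:
send_rows --pt "0 0.009 0.015 0 0.067" --pt "0 0.018 0.03 0 0.133" --pt "0 0.025 0.046 0 0.2" --pt "0 0.031 0.062 0 0.267" --pt "0 0.036 0.079 0 0.333" --pt "0 0.04 0.096 0 0.4" --pt "0 0.04 0.096 0 0.4" --pt "0 0.04 0.096 0 0.4"

```text
t: 9.15
ee_pos: [0.6104, 0.0494, 0.0723]
ee_rot: [-3.142, -0.0, 1.675]
force: [0.0, 0.3, 0.8]
gripper_width: 0.001
grasp_force: 0.0
```

```bash
cat > tab2.py <<'E'
import tab; from h import *
s=bot.observe();print(s["t"],s["ee_pos"],"yaw",np.degrees(s["ee_rot"][2]),s["force"])
yaw=s["ee_rot"][2];x=np.array([np.cos(yaw),np.sin(yaw)]);y=np.array([x[1],-x[0]])
q=s["ee_pos"][:2]-tab.A;print("tool rel axis",q@x*1e3,q@y*1e3)
d=shot("wrist",f"pics/w_{s['t']:.1f}.png")
jj,ii=np.indices(d["depth"].shape);K=d["K"];z=d["depth"]
C=np.stack([(ii-K[0,2])/K[0,0]*z,-(jj-K[1,2])/K[1,1]*z,-z],-1)
P=C@d["world_from_camera"][:3,:3].T+d["world_from_camera"][:3,3]
a=(P[...,:2]-tab.A)@x;b=(P[...,:2]-tab.A)@y;r=np.hypot(a,b)
f=(P[...,2]>.083)&(P[...,2]<.09)&(r<.05)&(r>.012)&(b>-.006)
m=P[f].mean(0)-[*tab.A,0];print("tab",f.sum(),np.degrees(np.arctan2(m[1],m[0])),m, "lateral",np.percentile(b[f],[2,98])*1e3)
E
python3 tab2.py
```

```text
9.15 [0.6104 0.0494 0.0723] yaw 95.99368860911994 [0.0234 0.3437 0.7605]
tool rel axis 30.788684796308278 -21.466681878666424
tab 1046 89.20935948831425 [0.0005 0.0331 0.0856] lateral [-2.6807 10.8119]
```

Tab is at 89° (stop 3). The next click follows the same way.

Request:
send_rows --pt "0 0.009 0.015 0 0.067" --pt "0 0.018 0.03 0 0.133" --pt "0 0.025 0.046 0 0.2" --pt "0 0.031 0.062 0 0.267" --pt "0 0.036 0.079 0 0.333" --pt "0 0.04 0.096 0 0.4" --pt "0 0.04 0.096 0 0.4" --pt "0 0.04 0.096 0 0.4"

```text
t: 10.2
ee_pos: [0.6241, 0.0569, 0.0722]
ee_rot: [-3.141, 0.0, 1.257]
force: [-0.3, 0.9, 0.8]
gripper_width: 0.001
grasp_force: 0.0
```

```bash
python3 tab2.py
```

```text
10.2 [0.6241 0.0569 0.0722] yaw 71.99963576190231 [-0.2626  0.9341  0.788 ]
tool rel axis 30.7213119588134 -21.47078928413061
tab 1033 64.7847871352006 [0.0143 0.0304 0.0856] lateral [-2.4382 11.1821]
```

Request:
send_rows --pt "0 0.009 0.015 0 0.067" --pt "0 0.018 0.03 0 0.133" --pt "0 0.025 0.046 0 0.2" --pt "0 0.031 0.062 0 0.267" --pt "0 0.036 0.079 0 0.333" --pt "0 0.04 0.096 0 0.4" --pt "0 0.04 0.096 0 0.4" --pt "0 0.04 0.096 0 0.4"

```text
t: 11.25
ee_pos: [0.6396, 0.0581, 0.0723]
ee_rot: [-3.141, 0.0, 0.838]
force: [-0.5, 0.0, 0.7]
gripper_width: -0.002
grasp_force: 0.0
```

```bash
python3 tab2.py
```

```text
11.25 [0.6396 0.0581 0.0723] yaw 48.00013975091109 [-0.4662  0.0001  0.7282]
tool rel axis 30.674826808094114 -21.401105012682688
tab 1019 40.75270396719535 [0.0258 0.0222 0.0856] lateral [-2.2626 11.2184]
```

Request:
send_rows --pt "0 0 -0.06 0 0" --pt "0 0 -0.06 0 0" --pt "0 0 -0.06 -0.15 0" --pt "0 0 -0.06 -0.3 0" --pt "0 0 -0.06 -0.45 0" --pt "0 0 -0.06 -0.6 0" --pt "0 0 -0.06 -0.7 0" --pt "0 0 -0.06 -0.7 0"

```text
t: 12.3
ee_pos: [0.6334, 0.0642, 0.1781]
ee_rot: [3.14, -0.001, 0.836]
force: [0.0, -0.3, -0.8]
gripper_width: 0.0
grasp_force: 0.0
```

Request:
send_rows --pt "0 -0.15 -0.04 0 0" --pt "0 -0.3 -0.08 0 0" --pt "0 -0.45 -0.12 0 0" --pt "0 -0.6 -0.16 0 0" --pt "0 -0.75 -0.2 0 0" --pt "0 -0.787 -0.22 0 0" --pt "0 -0.787 -0.22 0 0" --pt "0 -0.787 -0.22 0 0"

```text
t: 13.3
ee_pos: [0.5299, -0.001, 0.1771]
ee_rot: [-3.141, -0.0, 0.837]
force: [-0.2, 0.7, -0.2]
gripper_width: 0.001
grasp_force: 0.0
```

```bash
python3 - <<'E'
from h import *
s=bot.observe();print(s["t"],s["ee_pos"],s["ee_rot"],s["force"])
d=shot("wrist","pics/w20.png");print(proj(d,[.5294,-.0016,.072]))
for r in bot.look_for("wrist","start_button_top")[:2]:print(r["p"],r["position"],at_z(d,r["position"],.072))
E
```

```text
13.3 [ 0.52987685 -0.00096203  0.17705594] [-3.14146257e+00 -4.29428047e-05  8.36537815e-01] [-0.17087794  0.71300532 -0.17684254]
[257.11931268 189.57220844]
0.64 [255.4, 188.5] [5.28893560e-01 3.22038684e-04 7.20000000e-02]
```

View pics/w20.png

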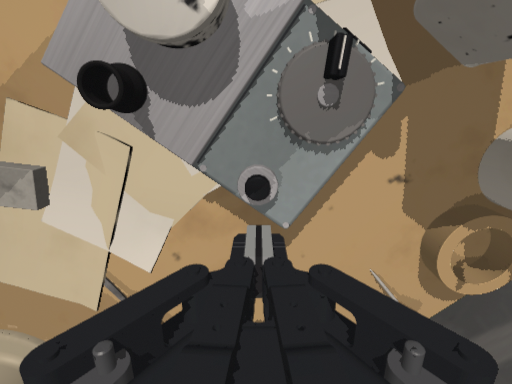

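The tab sits four marks on, pointing to (347,40). The button, at (258,187), is up. Before pressing I'll check how high the collar stands next to it.

```bash
python3 - <<'E'
from h import *
np.set_printoptions(precision=4,suppress=True)
d=shot("wrist")
for y in (187,):
  for x in range(226,292,3): print(x,at_depth(d,(x,y)))
im=d["image"]; print(im[187,226:292:3].mean(1))
E
```

```text
226 [0.5018 0.0173 0.0487]
229 [0.5044 0.0153 0.0494]
232 [0.5065 0.013  0.0485]
235 [0.5094 0.0112 0.0507]
238 [0.5147 0.011  0.0619]
241 [0.5165 0.0086 0.0601]
244 [0.519  0.0068 0.0614]
247 [0.5235 0.0066 0.0708]
250 [0.5257 0.0047 0.0712]
253 [0.5278 0.0027 0.0707]
256 [0.5302 0.001  0.0719]
259 [ 0.5322 -0.0011  0.0712]
262 [ 0.5343 -0.0032  0.0707]
265 [ 0.5366 -0.005   0.0714]
268 [ 0.5386 -0.0071  0.0707]
271 [ 0.5391 -0.0116  0.0607]
274 [ 0.5415 -0.0134  0.0615]
277 [ 0.5437 -0.0156  0.0608]
280 [ 0.5444 -0.0207  0.0498]
283 [ 0.5467 -0.0229  0.0495]
286 [ 0.549  -0.0251  0.0494]
289 [ 0.5514 -0.0272  0.0492]
[ 87.6667 108.3333 114.     113.6667 132.6667 135.6667 125.3333  25.
  25.      23.6667  25.      25.      26.6667  27.6667  27.3333 130.6667
 153.3333 128.3333 129.6667 131.     130.3333 130.3333]
```

Request:
send_rows --pt "0 0 0 0.15 0" --pt "0 0 0 0.3 0" --pt "0 0 0 0.45 0" --pt "0 0 0 0.55 0" --pt "0 0 0 0.65 0" --pt "0 0 0 0.65 0" --pt "0 0 0 0.65 0" --pt "0 0 0 0.65 0"

```text
t: 14.45
ee_pos: [0.5298, -0.0014, 0.0805]
ee_rot: [3.14, -0.001, 0.836]
force: [0.1, -1.1, 0.6]
gripper_width: 0.002
grasp_force: 0.0
```

Request:
send_rows --pt "0 0 0 0.03 0" --pt "0 0 0 0.06 0" --pt "0 0 0 0.08 0" --pt "0 0 0 0.095 0" --pt "0 0 0 0.095 0" --pt "0 0 0 0.095 0" --pt "0 0 0 0.095 0" --pt "0 0 0 0.095 0"

```text
t: 15.45
ee_pos: [0.5296, -0.0014, 0.066]
ee_rot: [3.141, -0.0, 0.836]
force: [-1.7, 0.2, 7.0]
gripper_width: -0.003
grasp_force: 3.6
```

Request:
send_rows --pt "0 0 0 0.003 0" --pt "0 0 0 0.005 0" --pt "0 0 0 0.007 0" --pt "0 0 0 0.008 0" --pt "0 0 0 0.008 0" --pt "0 0 0 0.008 0" --pt "0 0 0 0.008 0" --pt "0 0 0 0.008 0"

```text
t: 16.45
ee_pos: [0.5297, -0.0014, 0.0658]
ee_rot: [3.141, -0.0, 0.836]
force: [-5.5, 1.6, 18.6]
gripper_width: 0.003
grasp_force: 8.8
```

The force jumped to 18.6 N with no further travel, so the button is on its stop. Now I'll retract.

Request:
send_rows --pt "0 0 0 -0.03 0" --pt "0 0 0 -0.08 0" --pt "0 0 0 -0.2 0" --pt "0 0 0 -0.35 0" --pt "0 0 0 -0.5 0" --pt "0 0 0 -0.65 0" --pt "0 0 0 -0.75 0" --pt "0 0 0 -0.75 0"

```text
t: 17.45
ee_pos: [0.5297, -0.0013, 0.1774]
ee_rot: [3.14, -0.001, 0.836]
force: [-0.3, -0.8, 0.1]
gripper_width: -0.002
grasp_force: 0.0
```

```bash
python3 - <<'E'
from h import *
np.set_printoptions(precision=4,suppress=True)
s=bot.observe();print(s["t"],s["ee_pos"],s["force"])
d=shot("wrist","pics/w30.png");p=proj(d,[.5294,-.0016,.071]);print("button z",at_depth(d,p))
A=np.array([.635,.021])
P=np.array([at_depth(d,(x,y)) for y in range(0,140) for x in range(260,420)])
t=P[(P[:,2]>.082)&(P[:,2]<.092)&(np.hypot(*(P[:,:2]-A).T)<.05)];m=t.mean(0)[:2]-A
print("tab deg",np.degrees(np.arctan2(m[1],m[0])),len(t))
E
```

```text
17.45 [ 0.5297 -0.0013  0.1774] [-0.2764 -0.8022  0.0745]
button z [ 0.5295 -0.0015  0.0713]
tab deg 41.2612647822726 781
```

View pics/w30.png

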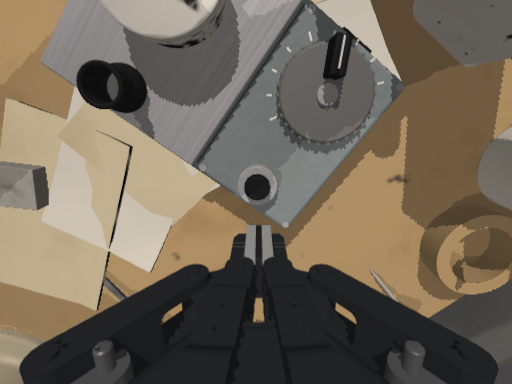

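The button (258,187) is back up at 71 mm. The tab (340,52) is at 41°, where 42° is expected, and the tin and loupe haven't moved. Handing in.

```bash
python3 -c "
from station import bot
print(bot.close_job())"
```

```text
the job is handed in; nothing more can be done
None
```

I turned the dial exactly four clicks up (stop 1 to stop 5), then pressed the start button fully down and let it come back up; the tin and loupe stayed where they were, and the job is handed in.

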